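Let the pressure off the cheese press

ROBOT

A 6-joint arm with a two-finger parallel gripper is mounted at the origin on a cart in front of the work surface, level with it; the furniture and walls round the work are solid. World frame = base frame: x ahead of the robot, y to its left, z up, the work surface at z = 0. Lengths are in m, angles in rad, forces in N, time in s.
With the tool pointing down it reaches from about 0.225 to 0.875 m from the base axis. Payload 3.4 kg.
Tool frame: the origin (TCP) lies at the very end of the fingers, on their centre line; the grasp point (between the pads) lies behind it (manip.grasp_offset is the z of the grasp point in the tool frame, in m); z points along the fingers, y is the line along which they close (so a half turn about z gives the same grasp; the last joint's range is limited). The gripper opens to 85 mm and grips with 20 to 120 N. Pads are 22 mm wide; open, the fingers measure 114 mm over their backs; the gripper's body (76 mm by 85 mm) begins 54 mm behind the grasp point. The pads swing forward as they close: fully open they stand 13 mm farther back than shut.
Start: joints at [-1.259, 0.276, 1.505, -0, 1.361, -0.121], TCP at [0.241, -0.522, 0.231] pointing down, gripper open.
Joint ranges: [-2.89, 2.89], [-0.75, 2.08], [0.22, 2.7], [-1.18, 4.32], [0.11, 2.71], [-2.7, 2.7]. Speed limits (rad/s): [2.57, 2.57, 3.14, 3.14, 3.14, 3.14].

INTERFACE

Orientations are given as a unit quaternion [w, x, y, z].
In Python, from rig import manip gives the robot as it stands.
- The arm moves only by the shell command python3 -m pendant 'ROWS' [FORCE]. ROWS is JSON, a list of rows, each an object of numbers: "dx", "dy", "dz": the shift along the tool's x, y, z in m; "rx", "ry", "rz": the turn, a rotation vector about the tool's x, y, z in degrees; "hand": the finger opening in m, from 0 to 0.0854. In form: [{"dx": .., "dy": .., "dz": .., "rx": .., "ry": .., "rz": .., "hand": ..}, ...]. A call has 1 to 12 rows; each row shifts and turns the commanded pose from where the row before left it, along the tool's axes as they then stand; what a row does not reach is not made up. A row lasts 1/12 s, in which the tool goes at most 41.7 mm and 7.16 degrees, less where a joint would pass 70% of its speed; a pose out of reach is approached as far as the arm can. A call is refused whole if a number of a shift passes 0.0417 or a number of a turn 7.16, either way. A call with a gripper value outside its range is refused whole. The fingers move at their own pace and stop on an object; FORCE is the grip in N (left out, the last holds). Time passes only in rows, so rows that do not move let the fingers close. It gives the time, the measured TCP pose, the force, the opening and the grip force at its end, in the units of the state.
- manip.get_state(): the state, without advancing time (a new reading comes with each control period).
- manip.get_image(name): name is "scene" or "top"; returns a dict with "frame" (420x560x3 uint8, red, green, blue), "fx", "fy", "cx", "cy" (pixels), "distortion" ([k1, k2, p1, p2, k3] as OpenCV has them; the pictures are not rectified), "position" and "attitude" of the camera in the world. Camera axes: x right, y up, looking along -z (the intrinsics and any distortion apply to the point x, -y, -z); pixel columns grow to the right and rows downward; lengths in m; the calibration is good to about 2 mm. A picture is of the moment at which its call begins. There is no depth.
- manip.sign_off(): hands the job in; it is judged then, once.
The state is a dict: "clock": time; "qpos": joint angles; "qd": joint speeds; "effort": joint torques, N m; "position": TCP position; "ee_rot": TCP orientation; "contact_force": force on the tool from outside, world axes, zero at the start; "moment": the same for the moment, N m; "width": finger opening in m; "gripper_force": force on a finger pad.
Only numpy, scipy, OpenCV 4.12 (cv2) and the standard library are available. Lean on these libraries where they do the work, as an engineer would, in place of code of your own. Each camera call takes 0.05 s, during which the arm holds its last target. There are 200 camera calls.

TASK

The cheese has been pressed long enough: flip the red thumb lever of the press over to release, wind the crank on just far enough for the jammed pawl to spring clear of the ratchet wheel, then keep hold of the crank knob and ease it slowly back, never letting it run, until the spring barrel comes up gently against its brass stop. Leave the lever at release, don't press the cheese much harder on the way, don't ram the stop, and leave the other things where they are.

Things in the scene. Friction and masses are not known exactly. Their poses are not given: they have to be found in the camera images.
- press: Grey bench cheese press, 160 (x) x 210 (y) mm, 250 high, fixed on the cooker top. Origin: centre of its underside; x away from the worker, y to his left, z up. Rack and plunger at x = y = 0; head z 184 to 236, front at x -23. Crank shaft along x at y 13, z 210 mm; on it a 12-tooth ratchet wheel 84 mm across (x -30 to -40 mm), then the crank arm (x -54 to -65). Rack top below z 300.
- crank (a joint): Crank shaft, rad. Starts at about 0.02, held there by the pawl. Grows as it is eased back (anticlockwise from the front, plunger up 13 mm per rad) to the stop, 2.0 to 2.6; falls when wound on. The spring drives it back with 4 to 11 N at the knob, fading until the plunger leaves the follower; then only 1.6 N of friction, so it stays put. Let go under load with the pawl off, it whips back.
- knob: Black round crank knob, 25 mm thick, 74 mm long along the press's x (-66 to -140 mm), level, spinning freely on its pin. Origin: in the middle of its thick part, in the press frame at x -118, y 13 + 75 cos(a), z 210 + 75 sin(a) mm, a = 3.491 - crank: right of the shaft at the start, at the upper left when home. It can be pinched from above, across y, all the way round.
- pawl_lever (a joint): Thumb lever on the pawl's pin (y 61, z 258 mm in the press frame, above the wheel's left half), rad: 0 = pawl sprung on to the wheel, 0.7 = its stop at release, tab moved to the left. About 2 to 4 N at the tab moves it; it stays where it is left, but may sit back to 0.68.
- lever_tab: Red tab of the thumb lever, a level round bar 13 mm thick, 26 mm long along the press's x. Origin: its centre, in the press frame at x -53, y 61 - 50 sin(0.3 - pawl_lever), z 258 + 50 cos(0.3 - pawl_lever) mm; 306 mm high at the start, both sides free.
- pawl_nose (a point): Nose of the dark steel pawl, joined to the thumb lever by a spring; in the press frame at z about 243 mm in the teeth and 266 mm when clear. With the lever at release it still stays jammed in the undercut tooth while the load bears on it; winding the crank on by some 0.08 to 0.15 rad lets it spring up, and it then stays clear.
- plunger: Steel plunger, a disc 60 mm across under the spring barrel that presses on the follower; origin at the centre of its underside. It presses with 30 to 55 N at the start, and 32 N more per rad wound on.
- follower: Pale wooden disc, 73 mm across, that closes the white mould under the plunger; origin at the centre of its top face, 85 to 94 mm above the cooker top.
- rack: Steel rack that the crank drives straight up and down, with the dark spring barrel (30 mm thick, 30 mm long) at its lower end; origin at the centre of the barrel's underside, the barrel's flat top is 30 mm above it. A push of 1 N at the knob is 5.8 N at the rack.
- barrel_top (a point): Centre of the barrel's flat top, which comes up against the brass stop bush; 150 mm above the cooker top at crank 0, 13 mm higher per rad.
- stop_bush: Brass bush, 27 mm across, screwed up into the underside of the head round the rack; origin at the centre of its underside, 176 to 184 mm above the cooker top as it happens to be set. It stops the barrel, and a small part of a turn of the crank past the touch already presses hard: feel for it.
- spoon: Steel table spoon, 188 mm long, lying on the cooker in front of the press; origin under its centre.
- honey: Honey jar with a red lid, 70 mm across, 103 mm high, on the cooker's front right; origin under its centre. (The painted dish beside it does not move.)
- milk: Blue and white milk carton, 67 x 100 x 182 mm, on the worktop to the right; origin under its centre.
- lemon_a: Lemon, 78 mm, on the worktop to the right; origin under its centre.
- lemon_b: Lemon, 76 mm, on the worktop to the right; origin under its centre.

How it is judged:
By the outcome, as a careful person would: the job done as asked, in the order asked, and still so for the second after the job is handed in, with the robot touching nothing.
It also fails if it takes over 64 s, if anything falls off the work surface, if the arm or the gripper's body presses on something with over 40 N, if the wrist force passes 120 N, or if a joint passes its speed limit or range.

## Working session

There is one attempt and no reset: what is moved stays moved. The work goes in short steps, Python scripts to look and compute and a shell command to move; the robot and the scene stay as the last step left them, time stands still between calls to the robot, and variables do not carry over. Pictures are saved under pics/ and viewed, at most 10 in all, crops included, and the job is handed in when it is done.

```bash
ls; mkdir -p pics; cat > look.py <<'E'
import cv2,sys
from rig import manip
def grab(n,tag):
    d=manip.get_image(n); cv2.imwrite(f'pics/{tag}_{n}.png',d['frame'][:,:,::-1]); return d
E
python3 - <<'E'
from look import *
import pickle
D={n:grab(n,'a') for n in('scene','top')}
pickle.dump(D,open('a.pkl','wb'))
for n,d in D.items(): print({k:v for k,v in d.items() if k!='frame'})
print(manip.get_state(),manip.grasp_offset)
E
```

```text
pics
{'fx': 434.28338902866096, 'fy': 434.28338902866096, 'cx': 277.71138540539914, 'cy': 204.8275374535662, 'distortion': array([-0.05040944,  0.        ,  0.        ,  0.        ,  0.        ]), 'position': array([-0.06416977,  0.50314306,  0.82717161]), 'attitude': array([-0.28526712, -0.14805974,  0.43956071,  0.83874153])}
{'fx': 393.1457599411955, 'fy': 393.1457599411955, 'cx': 284.8958740047948, 'cy': 213.14102550971108, 'distortion': array([0.0077418, 0.       , 0.       , 0.       , 0.       ]), 'position': array([ 0.32818739, -0.23642028,  1.30268166]), 'attitude': array([-0.70021926, -0.06368265,  0.0545313 ,  0.7089879 ])}
{'clock': 0.1, 'qpos': array([-1.25897285e+00,  2.76540851e-01,  1.50595230e+00,  1.23853981e-05,
        1.36071177e+00, -1.21015206e-01]), 'qd': array([ 1.03586276e-03, -2.25527948e-03, -2.49667878e-03,  9.92953855e-05,
        2.83692459e-03, -1.56054826e-03]), 'effort': array([ 1.08774839e-03, -4.17702055e+01, -2.46405548e+01, -1.50414712e-04,
        5.77979677e-03, -4.49894586e-06]), 'position': array([ 0.24103691, -0.52154964,  0.23054264]), 'ee_rot': array([-8.03042834e-04,  9.76672558e-01,  2.14732542e-01, -7.07637400e-05]), 'contact_force': array([ 0.3820373 , -0.10522809, -0.63840187]), 'moment': array([ 0.01871801, -0.01164539,  0.0311252 ]), 'gripper_force': 0.0, 'width': 0.08534795703165131} -0.0187
```

View pics/a_scene.png

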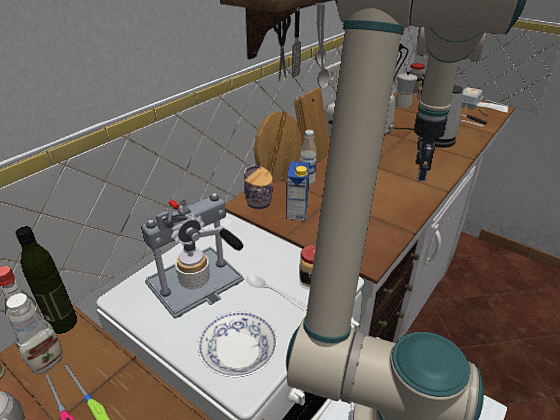

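View pics/a_top.png

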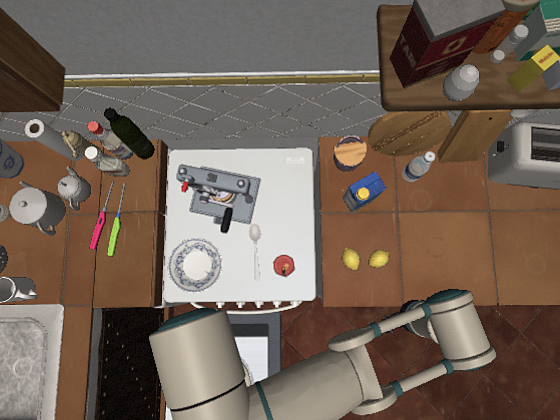

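```bash
python3 - <<'E'
import pickle,cv2,numpy as np
D=pickle.load(open('a.pkl','rb'))
s=D['scene']['frame'][180:320,130:255]; t=D['top']['frame'][150:240,165:275]
s=cv2.resize(s,None,fx=3.2,fy=4,interpolation=2); t=cv2.resize(t,None,fx=3.6,fy=4,interpolation=2)
o=np.zeros((560,800,3),np.uint8); o[:,:400]=s; o[:360,400:796]=t
cv2.imwrite('pics/crop.png',o[:,:,::-1])
E
```

```text
(no output)
```

View pics/crop.png

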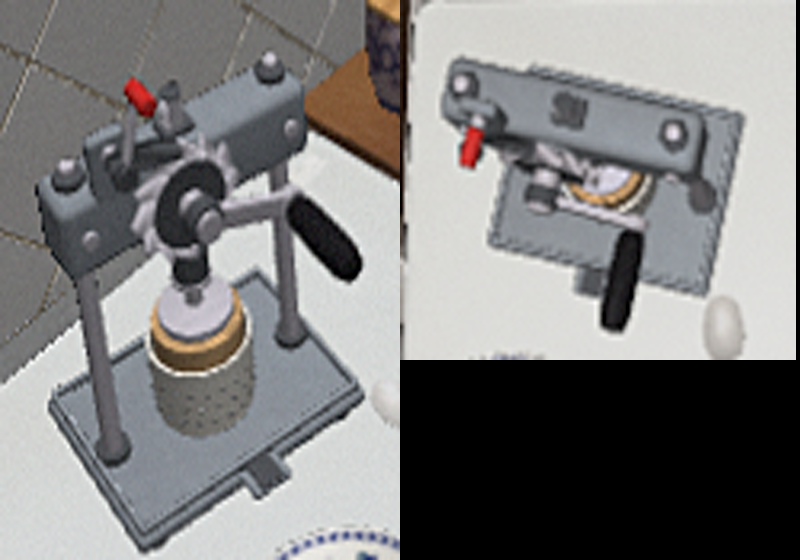

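```bash
cat > geo.py <<'E'
import numpy as np,cv2
from scipy.spatial.transform import Rotation as R
def rot(q): return R.from_quat(np.r_[q[1:],q[0]]).as_matrix()
def ray(d,uv):
    K=np.array([[d['fx'],0,d['cx']],[0,d['fy'],d['cy']],[0,0,1]])
    p=cv2.undistortPoints(np.array([[uv]],float),K,d['distortion'])[0,0]
    v=rot(d['attitude'])@[p[0],-p[1],-1]; return d['position'],v/np.linalg.norm(v)
def plane(d,uv,z):
    o,v=ray(d,uv); return o+v*(z-o[2])/v[2]
def tri(a,ua,b,ub):
    o1,v1=ray(a,ua);o2,v2=ray(b,ub)
    t=np.linalg.lstsq(np.c_[v1,-v2],o2-o1,rcond=None)[0]
    p,q=o1+t[0]*v1,o2+t[1]*v2; return (p+q)/2,np.linalg.norm(p-q)
def blobs(img,kind,box):
    x0,y0,x1,y1=box; c=img[y0:y1,x0:x1]; h=cv2.cvtColor(c,cv2.COLOR_RGB2HSV)
    m=((h[...,0]<8)|(h[...,0]>172))&(h[...,1]>150)&(h[...,2]>90) if kind=='red' else c.max(2)<45
    n,l,s,ce=cv2.connectedComponentsWithStats(m.astype(np.uint8))
    out=[]
    for i in np.argsort(-s[1:,4])[:3]+1:
        ys,xs=np.where(l==i); p=np.c_[xs+x0,ys+y0].astype(float); mu=p.mean(0)
        _,_,V=np.linalg.svd(p-mu); e=(p-mu)@V[0]
        out.append((len(p),mu,mu+V[0]*(e.min()-.5),mu+V[0]*(e.max()+.5)))
    return out
E
python3 - <<'E'
import pickle
from geo import *
np.set_printoptions(precision=4,suppress=True)
D=pickle.load(open('a.pkl','rb')); S,T=D['scene'],D['top']
rs=blobs(S['frame'],'red',(150,180,210,230)); rt=blobs(T['frame'],'red',(170,160,210,210))
ks=blobs(S['frame'],'blk',(205,215,255,260)); kt=blobs(T['frame'],'blk',(210,195,250,240))
for b in(rs,rt,ks,kt): print(b)
print('tab',tri(S,rs[0][1],T,rt[0][1]))
print('knob',tri(S,ks[0][1],T,kt[0][1]))
# ends
f=lambda b:sorted(b[0][2:],key=lambda p:p[1])
for i in(0,1): print('knob end',tri(S,f(ks)[i],T,f(kt)[i]))
for i in(0,1): print('tab end',tri(S,f(rs)[i],T,f(rt)[i]))
# base corners top view crop coords (z~0.012), scene
for c in[(745,112),(706,295),(490,245)]:
    print('base top',plane(T,(165+(c[0]-400)/3.6,150+c[1]/4),.012))
for c in[(145,545),(52,400),(362,392)]:
    print('base scn',plane(S,(130+c[0]/3.2,180+c[1]/4),.006))
E
```

```text
[(54, array([173.3889, 203.7963]), array([169.2127, 200.0194]), array([177.3925, 207.4172]))]
[(40, array([184.35 , 186.425]), array([185.7499, 181.4111]), array([183.0052, 191.2414]))]
[(233, array([230.9828, 239.3948]), array([220.1958, 230.1711]), array([241.4833, 248.3736])), (23, array([243.0435, 218.4783]), array([234.6607, 214.546 ]), array([251.3717, 222.3849])), (1, array([207., 224.]), array([206.5, 224. ]), array([207.5, 224. ]))]
[(169, array([226.3195, 219.645 ]), array([229.4444, 207.0973]), array([223.2837, 231.835 ])), (1, array([215., 195.]), array([214.5, 195. ]), array([215.5, 195. ]))]
tab (array([0.571 , 0.0372, 0.3051]), np.float64(0.00047972818575828615))
knob (array([ 0.4999, -0.0544,  0.1844]), np.float64(0.0015446275817900424))
knob end (array([ 0.538, -0.062,  0.188]), np.float64(0.0035280032547631295))
knob end (array([ 0.4633, -0.0468,  0.1816]), np.float64(0.005446686671260506))
tab end (array([0.585 , 0.0344, 0.307 ]), np.float64(0.002343056809663052))
tab end (array([0.5575, 0.0399, 0.3034]), np.float64(0.0030134290662193735))
base top [ 0.6681 -0.1408  0.012 ]
base top [ 0.5122 -0.1047  0.012 ]
base top [0.5571 0.0962 0.012 ]
base scn [0.5628 0.0917 0.006 ]
base scn [0.7185 0.0556 0.006 ]
base scn [ 0.5195 -0.109   0.006 ]
```

```bash
cat > where.py <<'E'
import numpy as np
from rig import manip
from geo import rot
O=np.array([.6135,-.020,0]);c,s=np.cos(np.radians(-12.5)),np.sin(np.radians(-12.5))
M=np.array([[c,-s,0],[s,c,0],[0,0,1]])   # press axes as columns
def P(w): return M.T@(np.asarray(w)-O)
def show():
    st=manip.get_state(); r=M.T@rot(st['ee_rot'])
    print('t',round(st['clock'],2),'press mm',np.round(P(st['position'])*1e3,1),'F',np.round(M.T@st['contact_force'],1),
     'w',round(st['width']*1e3,1),'g',round(float(st['gripper_force']),1),'toolX',np.round(r[:,0],3),'toolZ',np.round(r[:,2],3),'q6',round(st['qpos'][5],2))
if __name__=='__main__': show()
E
python3 -m pendant '[{"dz":-0.03,"rz":6.2,"hand":0.04},{"dz":-0.03,"rz":6.2,"hand":0.04},{"dz":-0.03,"rz":6.2,"hand":0.04},{"dz":-0.03,"rz":6.2,"hand":0.04},{"dz":-0.03,"rz":6.2,"hand":0.04},{"dz":-0.03,"rz":6.3,"hand":0.04},{"hand":0.04}]' 40; python3 where.py
```

```text
t 0.1 press mm [-255.1 -570.3  230.5] F [ 0.4 -0.  -0.6] w 85.3 g 0.0 toolX [0.795 0.606 0.   ] toolZ [-0.001  0.001 -1.   ] q6 -0.12invalid input
```

```bash
python3 -m pendant '[{"dx":0,"dy":0,"dz":-0.03,"rx":0,"ry":0,"rz":6.2,"hand":0.04}]' 40; python3 where.py
```

```text
clock: 0.18
position: [0.2399, -0.5182, 0.2553]
ee_rot: [-0.007, 0.987, 0.161, -0.001]
contact_force: [0.1, 0.7, -0.4]
width: 0.0754
gripper_force: 0.0
t 0.18 press mm [-256.9 -567.3  255.3] F [-0.   0.7 -0.4] w 75.4 g 0.0 toolX [0.857 0.515 0.   ] toolZ [-0.007  0.012 -1.   ] q6 -0.01
```

```bash
python3 -m pendant '[{"dx":0,"dy":0,"dz":-0.03,"rx":0,"ry":0,"rz":6.2,"hand":0.04},{"dx":0,"dy":0,"dz":-0.03,"rx":0,"ry":0,"rz":6.2,"hand":0.04},{"dx":0,"dy":0,"dz":-0.03,"rx":0,"ry":0,"rz":6.2,"hand":0.04},{"dx":0,"dy":0,"dz":-0.03,"rx":0,"ry":0,"rz":6.2,"hand":0.04},{"dx":0,"dy":0,"dz":-0.03,"rx":0,"ry":0,"rz":6.3,"hand":0.04},{"dx":0,"dy":0,"dz":0,"rx":0,"ry":0,"rz":0,"hand":0.04},{"dx":0,"dy":0,"dz":0,"rx":0,"ry":0,"rz":0,"hand":0.04}]'; python3 where.py
```

```text
clock: 0.77
position: [0.2413, -0.5225, 0.4129]
ee_rot: [0.002, 0.994, -0.109, 0.001]
contact_force: [-0.3, 0.6, -0.4]
width: 0.0401
gripper_force: 0.0
t 0.77 press mm [-254.6 -571.2  412.9] F [-0.4  0.5 -0.4] w 40.1 g 0.0 toolX [1.    0.001 0.002] toolZ [ 0.002 -0.003 -1.   ] q6 0.53
```

```bash
python3 -m pendant '[{"dx":0.012,"dy":-0.035,"dz":0,"rx":0,"ry":0,"rz":0,"hand":0.04},{"dx":0.012,"dy":-0.038,"dz":0,"rx":0,"ry":0,"rz":0,"hand":0.04},{"dx":0.012,"dy":-0.038,"dz":0,"rx":0,"ry":0,"rz":0,"hand":0.04},{"dx":0.012,"dy":-0.038,"dz":0,"rx":0,"ry":0,"rz":0,"hand":0.04},{"dx":0.012,"dy":-0.038,"dz":0,"rx":0,"ry":0,"rz":0,"hand":0.04},{"dx":0.012,"dy":-0.038,"dz":0,"rx":0,"ry":0,"rz":0,"hand":0.04},{"dx":0.012,"dy":-0.038,"dz":0,"rx":0,"ry":0,"rz":0,"hand":0.04},{"dx":0.012,"dy":-0.038,"dz":0,"rx":0,"ry":0,"rz":0,"hand":0.04},{"dx":0.012,"dy":-0.038,"dz":0,"rx":0,"ry":0,"rz":0,"hand":0.04},{"dx":0.012,"dy":-0.038,"dz":0,"rx":0,"ry":0,"rz":0,"hand":0.04},{"dx":0.012,"dy":-0.038,"dz":0,"rx":0,"ry":0,"rz":0,"hand":0.04},{"dx":0.012,"dy":-0.038,"dz":0,"rx":0,"ry":0,"rz":0,"hand":0.04}]'; python3 where.py;python3 -m pendant '[{"dx":0.013,"dy":-0.038,"dz":0,"rx":0,"ry":0,"rz":0,"hand":0.04},{"dx":0.013,"dy":-0.038,"dz":0,"rx":0,"ry":0,"rz":0,"hand":0.04},{"dx":0.013,"dy":-0.038,"dz":0,"rx":0,"ry":0,"rz":0,"hand":0.04},{"dx":0.013,"dy":-0.038,"dz":0,"rx":0,"ry":0,"rz":0,"hand":0.04},{"dx":0,"dy":0,"dz":0.0,"rx":0,"ry":0,"rz":0,"hand":0.04},{"dx":0,"dy":0,"dz":0,"rx":0,"ry":0,"rz":0,"hand":0.04},{"dx":0,"dy":0,"dz":0,"rx":0,"ry":0,"rz":0,"hand":0.04}]'; python3 where.py
```

```text
clock: 1.77
position: [0.4797, -0.1087, 0.4094]
ee_rot: [-0.0, 0.994, -0.108, -0.002]
contact_force: [0.1, -0.8, 0.8]
width: 0.0398
gripper_force: 0.0
t 1.77 press mm [-111.4 -115.6  409.4] F [ 0.3 -0.7  0.8] w 39.8 g 0.0 toolX [ 1.     0.001 -0.003] toolZ [-0.003  0.    -1.   ] q6 1.42
clock: 2.35
position: [0.5628, 0.026, 0.4096]
ee_rot: [0.001, 0.994, -0.108, -0.002]
contact_force: [-0.1, -1.6, 0.3]
width: 0.0399
gripper_force: 0.0
t 2.35 press mm [-59.4  34.  409.6] F [ 0.2 -1.6  0.3] w 39.9 g 0.0 toolX [ 1.     0.001 -0.003] toolZ [-0.003 -0.001 -1.   ] q6 1.71
```

```bash
python3 -m pendant '[{"dx":0,"dy":-0.015,"dz":0.03,"rx":0,"ry":0,"rz":0,"hand":0.04},{"dx":0,"dy":0,"dz":0.03,"rx":0,"ry":0,"rz":0,"hand":0.04},{"dx":0,"dy":0,"dz":0.02,"rx":0,"ry":0,"rz":0,"hand":0.04},{"dx":0,"dy":0,"dz":0,"rx":0,"ry":0,"rz":0,"hand":0.04},{"dx":0,"dy":0,"dz":0,"rx":0,"ry":0,"rz":0,"hand":0.04}]'>/dev/null; python3 where.py; python3 - <<'E'
from look import *
import numpy as np
s=grab('scene','b')['frame'][120:300,110:270]; t=grab('top','b')['frame'][130:240,150:290]
s=cv2.resize(s,(480,540),interpolation=2); t=cv2.resize(t,(320,252),interpolation=2)
o=np.zeros((540,800,3),np.uint8); o[:,:480]=s;o[:252,480:]=t
cv2.imwrite('pics/b.png',o[:,:,::-1])
E
```

```text
t 2.77 press mm [-59.6  47.6 330.7] F [0.4 0.2 1.4] w 39.9 g 0.0 toolX [ 1.    -0.002 -0.002] toolZ [-0.002 -0.001 -1.   ] q6 1.74
```

View pics/b.png

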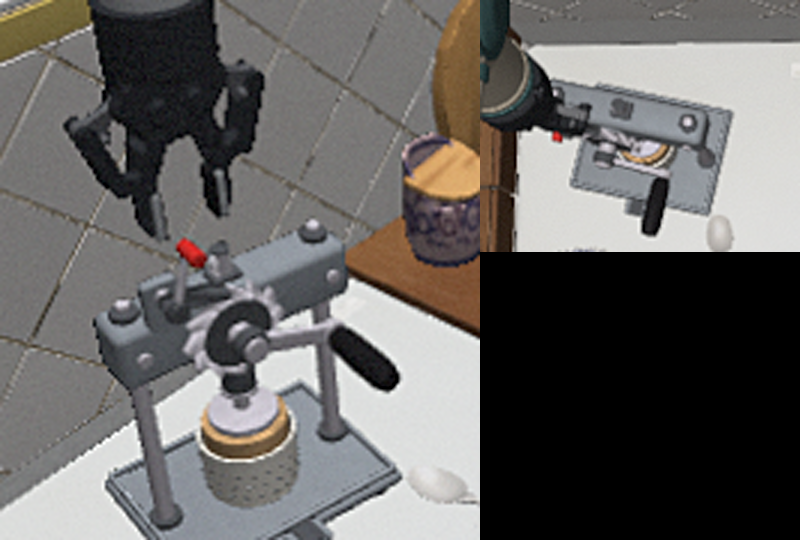

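The crop shows the fingers straddling the red tab (crop 190,252), about 25 mm above it; the jammed pawl and knob are clear.

```bash
python3 -m pendant '[{"dx":0,"dy":-0.002,"dz":0.015,"rx":0,"ry":0,"rz":0,"hand":0.04},{"dx":0,"dy":0,"dz":0.015,"rx":0,"ry":0,"rz":0,"hand":0.04},{"dx":0,"dy":0,"dz":0.008,"rx":0,"ry":0,"rz":0,"hand":0.04},{"dx":0,"dy":0,"dz":0,"rx":0,"ry":0,"rz":0,"hand":0.04},{"dx":0,"dy":0,"dz":0,"rx":0,"ry":0,"rz":0,"hand":0.04}]'>/dev/null; python3 where.py
python3 -m pendant '[{"dx":0,"dy":-0.004,"dz":0,"rx":0,"ry":0,"rz":0,"hand":0.04},{"dx":0,"dy":-0.004,"dz":0,"rx":0,"ry":0,"rz":0,"hand":0.04},{"dx":0,"dy":-0.004,"dz":0,"rx":0,"ry":0,"rz":0,"hand":0.04},{"dx":0,"dy":-0.004,"dz":0,"rx":0,"ry":0,"rz":0,"hand":0.04},{"dx":0,"dy":-0.004,"dz":0,"rx":0,"ry":0,"rz":0,"hand":0.04},{"dx":0,"dy":-0.004,"dz":0,"rx":0,"ry":0,"rz":0,"hand":0.04}]'>/dev/null; python3 where.py
```

```text
t 3.28 press mm [-58.4  51.1 294.2] F [ 0.1  0.1 -0.3] w 40.0 g 0.0 toolX [ 1.    -0.     0.001] toolZ [ 0.001  0.    -1.   ] q6 1.74
t 3.78 press mm [-58.2  75.4 293.6] F [ 2.2 -2.9  0.8] w 39.7 g 1.3 toolX [ 1.    -0.     0.002] toolZ [ 0.002 -0.001 -1.   ] q6 1.78
```

```bash
python3 -m pendant '[{"dx":0,"dy":-0.004,"dz":0,"rx":0,"ry":0,"rz":0,"hand":0.04},{"dx":0,"dy":-0.004,"dz":0,"rx":0,"ry":0,"rz":0,"hand":0.04},{"dx":0,"dy":-0.004,"dz":0,"rx":0,"ry":0,"rz":0,"hand":0.04},{"dx":0,"dy":-0.003,"dz":0,"rx":0,"ry":0,"rz":0,"hand":0.04},{"dx":0,"dy":0,"dz":0,"rx":0,"ry":0,"rz":0,"hand":0.04}]'>/dev/null; python3 where.py
python3 -m pendant '[{"dx":0,"dy":-0.002,"dz":0,"rx":0,"ry":0,"rz":0,"hand":0.04},{"dx":0,"dy":0,"dz":0,"rx":0,"ry":0,"rz":0,"hand":0.04}]'>/dev/null; python3 where.py
python3 -m pendant '[{"dx":0,"dy":-0.002,"dz":0,"rx":0,"ry":0,"rz":0,"hand":0.04},{"dx":0,"dy":0,"dz":0,"rx":0,"ry":0,"rz":0,"hand":0.04}]'>/dev/null; python3 where.py
```

```text
t 4.2 press mm [-59.   90.9 293. ] F [ 0.1 -1.3  1.1] w 40.0 g 0.8 toolX [ 1.     0.001 -0.001] toolZ [-0.001  0.    -1.   ] q6 1.81
t 4.37 press mm [-59.1  92.4 293.1] F [ 1.2 -2.3 -0.4] w 39.6 g 1.2 toolX [ 1.     0.    -0.001] toolZ [-0.001 -0.    -1.   ] q6 1.81
t 4.53 press mm [-59.   94.2 293.2] F [ 0.7 -3.6 -1.2] w 40.1 g 1.5 toolX [ 1.    -0.    -0.001] toolZ [-0.001 -0.    -1.   ] q6 1.82
```

```bash
python3 -m pendant '[{"dx":0,"dy":-0.0015,"dz":0,"rx":0,"ry":0,"rz":0,"hand":0.04},{"dx":0,"dy":0,"dz":0,"rx":0,"ry":0,"rz":0,"hand":0.04}]'>/dev/null; python3 where.py
python3 -m pendant '[{"dx":0,"dy":-0.0015,"dz":0,"rx":0,"ry":0,"rz":0,"hand":0.04},{"dx":0,"dy":0,"dz":0,"rx":0,"ry":0,"rz":0,"hand":0.04}]'>/dev/null; python3 where.py
```

```text
t 4.7 press mm [-59.   95.1 293.2] F [ 0.9 -4.9 -0.7] w 39.9 g 2.5 toolX [ 1.    -0.    -0.001] toolZ [-0.001 -0.002 -1.   ] q6 1.82
t 4.87 press mm [-59.   95.2 293.1] F [ 1.1 -6.8 -0.9] w 40.1 g 3.9 toolX [ 1.    -0.001 -0.001] toolZ [-0.001 -0.005 -1.   ] q6 1.82
```

```bash
python3 -m pendant '[{"dx":0,"dy":0.007,"dz":0,"rx":0,"ry":0,"rz":0,"hand":0.045},{"dx":0,"dy":0.007,"dz":0,"rx":0,"ry":0,"rz":0,"hand":0.045},{"dx":0,"dy":0,"dz":-0.03,"rx":0,"ry":0,"rz":0,"hand":0.045},{"dx":0,"dy":0,"dz":-0.03,"rx":0,"ry":0,"rz":0,"hand":0.045},{"dx":-0.015,"dy":0.035,"dz":0,"rx":0,"ry":0,"rz":0,"hand":0.06},{"dx":-0.015,"dy":0.035,"dz":0,"rx":0,"ry":0,"rz":0,"hand":0.06},{"dx":-0.015,"dy":0.035,"dz":0,"rx":0,"ry":0,"rz":0,"hand":0.06},{"dx":-0.015,"dy":0.035,"dz":0,"rx":0,"ry":0,"rz":0,"hand":0.06},{"dx":0,"dy":0,"dz":0.02,"rx":0,"ry":0,"rz":0,"hand":0.06},{"dx":0,"dy":0,"dz":0,"rx":0,"ry":0,"rz":0,"hand":0.06},{"dx":0,"dy":0,"dz":0,"rx":0,"ry":0,"rz":0,"hand":0.06}]'>/dev/null; python3 where.py; python3 - <<'E'
from look import *
import numpy as np,pickle
S,T=grab('scene','c'),grab('top','c'); pickle.dump((S,T),open('c.pkl','wb'))
s=S['frame'][120:300,110:270]; t=T['frame'][130:240,150:290]
s=cv2.resize(s,(480,540),interpolation=2); t=cv2.resize(t,(320,252),interpolation=2)
o=np.zeros((540,800,3),np.uint8); o[:,:480]=s;o[:252,480:]=t
cv2.imwrite('pics/c.png',o[:,:,::-1])
E
python3 - <<'E'
import pickle
from geo import *
from where import P
S,T=pickle.load(open('c.pkl','rb'))
rs=blobs(S['frame'],'red',(150,180,210,230)); rt=blobs(T['frame'],'red',(165,160,210,210))
print(rs[:1],rt[:1])
if rs and rt: print(P(tri(S,rs[0][1],T,rt[0][1])[0])*1e3)
E
```

```text
t 5.78 press mm [-119.5  -56.3  333. ] F [-0.2 -0.2  0.8] w 60.2 g 0.0 toolX [ 1.    -0.001 -0.001] toolZ [-0.001  0.002 -1.   ] q6 1.54
[(57, array([158.85964912, 210.54385965]), array([154.89513949, 206.35772272]), array([162.91308777, 214.82389697]))] []
```

View pics/c.png

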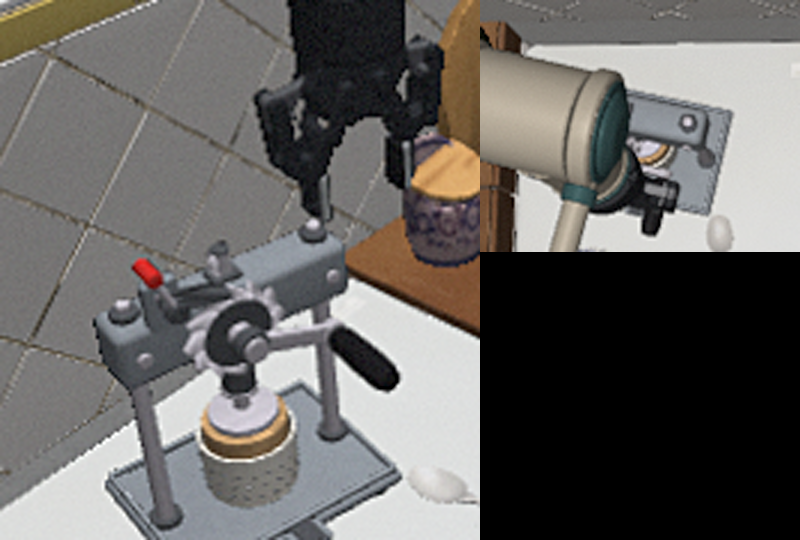

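```bash
python3 - <<'E'
import pickle
from geo import *
from where import *
S,T=pickle.load(open('c.pkl','rb'))
o,v=ray(S,(158.86,210.54))
for L in(.55,.6,.65,.7,.75):
    w=M@[-.053,.061-.05*np.sin(.3-L),.258+.05*np.cos(.3-L)]+O-o; print(L,np.round(1e3*np.cross(v,w),1))
E
python3 -m pendant '[{"dx":0,"dy":0.0015,"dz":0.025,"rx":0,"ry":0,"rz":0,"hand":0.06},{"dx":0,"dy":0,"dz":0.03,"rx":0,"ry":0,"rz":0,"hand":0.06},{"dx":0,"dy":0,"dz":0.03,"rx":0,"ry":0,"rz":0,"hand":0.06},{"dx":0,"dy":0,"dz":0.03,"rx":0,"ry":0,"rz":0,"hand":0.06},{"dx":0,"dy":0,"dz":0.03,"rx":0,"ry":0,"rz":0,"hand":0.06},{"dx":0,"dy":0,"dz":0.025,"rx":0,"ry":0,"rz":0,"hand":0.06},{"dx":0,"dy":0,"dz":0,"rx":0,"ry":0,"rz":0,"hand":0.06},{"dx":0,"dy":0,"dz":0,"rx":0,"ry":0,"rz":0,"hand":0.06}]' >/dev/null; python3 where.py
```

```text
0.55 [-5.8 -1.9 -5.5]
0.6 [-4.1 -1.8 -3.6]
0.65 [-2.5 -1.5 -1.8]
0.7 [-0.8 -1.2  0. ]
0.75 [ 1.  -0.7  1.8]
t 6.55 press mm [-118.7  -57.2  163. ] F [-0.1  0.  -0. ] w 59.9 g 0.0 toolX [ 1.     0.001 -0.002] toolZ [-0.002  0.    -1.   ] q6 1.54
```

```bash
python3 -m pendant '[{"dx":0,"dy":0,"dz":0,"rx":0,"ry":0,"rz":0,"hand":0.03},{"dx":0,"dy":0,"dz":0,"rx":0,"ry":0,"rz":0,"hand":0.026},{"dx":0,"dy":0,"dz":0,"rx":0,"ry":0,"rz":0,"hand":0.02},{"dx":0,"dy":0,"dz":0,"rx":0,"ry":0,"rz":0,"hand":0.015},{"dx":0,"dy":0,"dz":0,"rx":0,"ry":0,"rz":0,"hand":0.015},{"dx":0,"dy":0,"dz":0,"rx":0,"ry":0,"rz":0,"hand":0.015}]' 60 >/dev/null; python3 where.py; python3 - <<'E'
from look import *
import numpy as np,pickle
S=grab('scene','d'); pickle.dump(S,open('d.pkl','wb'))
s=cv2.resize(S['frame'][160:280,120:280],(800,600),interpolation=2)
cv2.imwrite('pics/d.png',s[:,:,::-1])
E
```

```text
t 7.05 press mm [-117.3  -57.6  164.8] F [1.6 3.7 6.2] w 23.0 g 58.8 toolX [ 1.    -0.001  0.004] toolZ [ 0.004  0.001 -1.   ] q6 1.54
```

View pics/d.png

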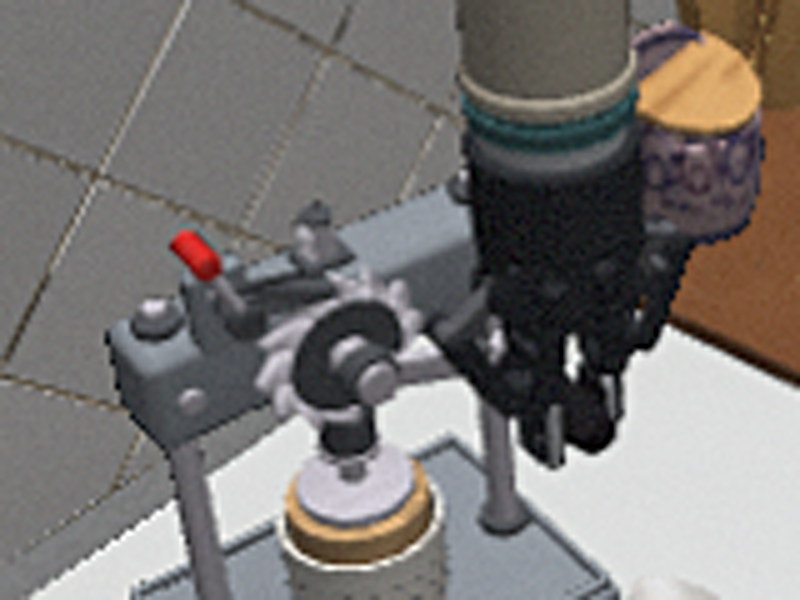

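```bash
cat > pawl.py <<'E'
import pickle,cv2
from geo import *
from where import *
def proj(d,p):
    w=M@(np.array(p)/1e3)+O; q=rot(d['attitude']).T@(w-d['position']); q=q*[1,-1,-1]
    K=np.array([[d['fx'],0,d['cx']],[0,d['fy'],d['cy']],[0,0,1]])
    return cv2.projectPoints(q[None],np.zeros(3),np.zeros(3),K,d['distortion'])[0].ravel()
def tooth(d):   # crank arm dir can't be seen well; report gray patch diff against d.pkl
    ref=pickle.load(open('d.pkl','rb'))['frame'].astype(float).mean(2); f=d['frame'].astype(float).mean(2)
    D=np.abs(f-ref)
    out=[]
    for z in(243,250,258,266,274):
        u,v=np.round(proj(d,(-35,35,z))).astype(int); out.append(round(D[v-2:v+3,u-4:u+5].mean(),1))
    print('diff at nose col z243..274',out)
if __name__=='__main__':
    import sys
    show(); d=manip.get_image('scene'); tooth(d); cv2.imwrite(f'pics/{sys.argv[1]}.png',d['frame'][:,:,::-1]); pickle.dump(d,open('last.pkl','wb'))
E
python3 - <<'E'
import pickle
from pawl import *
d=pickle.load(open('d.pkl','rb'))
for p in[(-35,35,243),(-35,35,266),(-53,80.5,304),(-60,13,210)]: print(p,(proj(d,p)-[120,160])*5)
E
python3 -m pendant '[{"dx":0,"dy":-0.0005,"dz":0.002,"rx":0,"ry":0,"rz":0,"hand":0.015},{"dx":0,"dy":-0.0005,"dz":0.0015,"rx":0,"ry":0,"rz":0,"hand":0.015},{"dx":0,"dy":0,"dz":0,"rx":0,"ry":0,"rz":0,"hand":0.015}]'>/dev/null; python3 pawl.py e0
python3 -m pendant '[{"dx":0,"dy":-0.0005,"dz":0.0015,"rx":0,"ry":0,"rz":0,"hand":0.015},{"dx":0,"dy":0,"dz":0,"rx":0,"ry":0,"rz":0,"hand":0.015}]'>/dev/null; python3 pawl.py e1
```

```text
(-35, 35, 243) [287.46409245 304.89222764]
(-35, 35, 266) [280.75247586 263.31429336]
(-53, 80.5, 304) [193.57610512 249.54673187]
(-60, 13, 210) [366.74521643 369.69202026]
t 7.35 press mm [-117.3  -56.5  161.6] F [0.7 4.2 8.2] w 22.9 g 59.1 toolX [ 1.    -0.001  0.004] toolZ [ 0.004  0.002 -1.   ] q6 1.54
diff at nose col z243..274 [np.float64(12.5), np.float64(7.7), np.float64(12.5), np.float64(11.6), np.float64(3.8)]
t 7.57 press mm [-117.3  -56.   160.3] F [0.4 4.2 9. ] w 23.0 g 59.2 toolX [ 1.    -0.001  0.005] toolZ [ 0.005  0.002 -1.   ] q6 1.54
diff at nose col z243..274 [np.float64(17.8), np.float64(11.8), np.float64(20.8), np.float64(21.5), np.float64(5.2)]
```

```bash
python3 - <<'E'
import cv2,numpy as np
g=lambda n:cv2.resize(cv2.imread(n)[195:265,150:220],(400,400),interpolation=2)
import pickle
d=pickle.load(open('d.pkl','rb'))['frame'][195:265,150:220,::-1]
cv2.imwrite('pics/e1c.png',np.hstack([cv2.resize(d,(400,400),interpolation=2),g('pics/e1.png')]))
E
```

```text
(no output)
```

View pics/e1c.png

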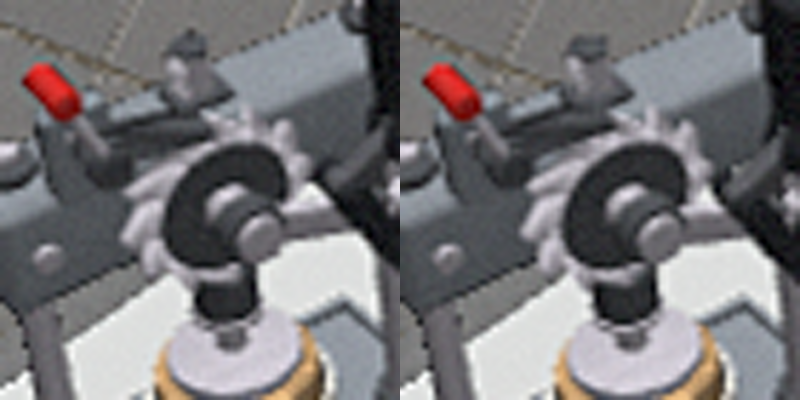

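```bash
cat > nose.py <<'E'
import pickle,sys,cv2,numpy as np
from where import *
def m(f):
    g=f.astype(float).mean(2)[200:222,176:188]; w=np.clip(105-g,0,None)
    return np.round((w*np.arange(200,222)[:,None]).sum(0)/(w.sum(0)+1e-9),1), int(w.sum())
if __name__=='__main__':
    show(); d=manip.get_image('scene'); print(*m(d['frame'])); cv2.imwrite(f'pics/{sys.argv[1]}.png',d['frame'][:,:,::-1])
E
python3 - <<'E'
import pickle,cv2; from nose import *
print(*m(pickle.load(open('d.pkl','rb'))['frame'])); print(*m(cv2.imread('pics/e1.png')[:,:,::-1]))
E
python3 -m pendant '[{"dx":0,"dy":-0.0005,"dz":0.0015,"rx":0,"ry":0,"rz":0,"hand":0.015},{"dx":0,"dy":0,"dz":0,"rx":0,"ry":0,"rz":0,"hand":0.015}]'>/dev/null; python3 nose.py f1
python3 -m pendant '[{"dx":0,"dy":-0.0005,"dz":0.0015,"rx":0,"ry":0,"rz":0,"hand":0.015},{"dx":0,"dy":0,"dz":0,"rx":0,"ry":0,"rz":0,"hand":0.015}]'>/dev/null; python3 nose.py f2
```

```text
[217.2 217.5 215.7 215.4 214.8 214.1 213.1 211.3 212.6 211.9 215.6 211.9] 4502
[216.7 216.5 215.2 214.7 213.2 213.  212.2 212.2 211.8 211.3 214.7 213.1] 4309
t 7.78 press mm [-117.2  -55.4  158.9] F [-0.1  4.1 11.8] w 22.8 g 59.2 toolX [ 1.    -0.001  0.005] toolZ [ 0.005  0.002 -1.   ] q6 1.55
[216.3 216.1 215.  215.  212.7 212.5 212.  211.3 211.3 211.1 214.5 212.2] 4158
t 8.0 press mm [-117.2  -54.8  157.5] F [-0.4  3.6 11.5] w 23.0 g 59.3 toolX [ 1.    -0.001  0.005] toolZ [ 0.005  0.002 -1.   ] q6 1.55
[213.5 212.9 212.  211.3 209.9 210.  209.7 209.2 209.1 208.  210.6 211.1] 4221
```

```bash
python3 nose.py f3; python3 - <<'E'
import cv2,numpy as np
g=lambda n:cv2.resize(cv2.imread(n)[195:265,150:220],(400,400),interpolation=2)
cv2.imwrite('pics/f3c.png',np.hstack([g('pics/f1.png'),g('pics/f3.png')]))
E
```

```text
t 8.05 press mm [-117.2  -54.8  157.5] F [-0.5  3.6 10.9] w 23.1 g 59.3 toolX [ 1.    -0.001  0.005] toolZ [ 0.005  0.002 -1.   ] q6 1.55
[213.4 212.9 212.2 211.2 209.8 209.9 209.6 209.1 209.4 208.1 210.5 211.4] 4201
```

View pics/f3c.png

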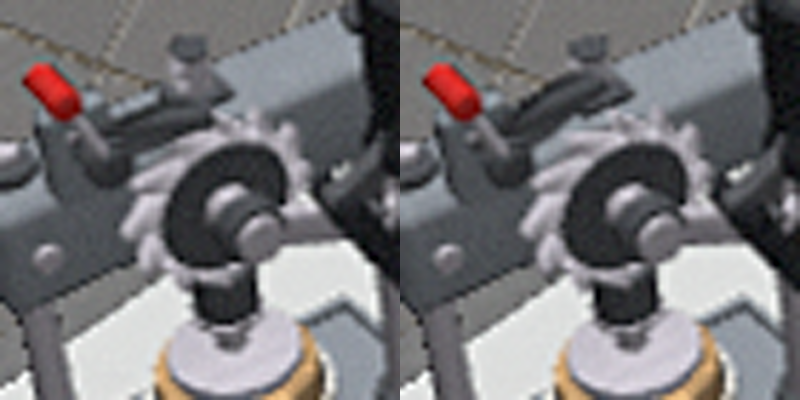

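The left half shows the pawl in the teeth; the right half shows it sprung up clear of the wheel (nose at crop 630,90). I'll ease the crank back now.

```bash
cat > plan.py <<'E'
import numpy as np
from where import *
def ang():
    p=P(manip.get_state()['position'])*1e3; y,z=p[1]+.0-13,p[2]+21-210
    a=np.arctan2(z,y)%(2*np.pi); return 3.491-a,np.hypot(y,z)
if __name__=='__main__':
    show(); k,r=ang(); print('crank',round(k,3),'r',round(r,1))
E
python3 plan.py; python3 - <<'E'
import numpy as np
k=-.084+.033*np.arange(0,80); a=3.491-k; y=75*np.cos(a); z=75*np.sin(a)
for i in range(0,75,3): print(i,round(k[i],3),'3-row mean: dy',round(-(y[i+3]-y[i])/3,2),'dz',round(-(z[i+3]-z[i])/3,2))
E
```

```text
t 8.1 press mm [-117.3  -54.8  157.5] F [-0.2  4.3 10.8] w 22.7 g 59.3 toolX [ 1.    -0.001  0.005] toolZ [ 0.005  0.002 -1.   ] q6 1.55
crank -0.085 r 74.8
0 -0.084 3-row mean: dy 0.93 dz -2.29
3 0.015 3-row mean: dy 0.7 dz -2.37
6 0.114 3-row mean: dy 0.46 dz -2.43
9 0.213 3-row mean: dy 0.21 dz -2.46
12 0.312 3-row mean: dy -0.03 dz -2.47
15 0.411 3-row mean: dy -0.27 dz -2.46
18 0.51 3-row mean: dy -0.52 dz -2.42
21 0.609 3-row mean: dy -0.75 dz -2.36
24 0.708 3-row mean: dy -0.98 dz -2.27
27 0.807 3-row mean: dy -1.2 dz -2.16
30 0.906 3-row mean: dy -1.41 dz -2.03
33 1.005 3-row mean: dy -1.6 dz -1.88
36 1.104 3-row mean: dy -1.78 dz -1.72
39 1.203 3-row mean: dy -1.94 dz -1.53
42 1.302 3-row mean: dy -2.08 dz -1.33
45 1.401 3-row mean: dy -2.21 dz -1.12
48 1.5 3-row mean: dy -2.31 dz -0.9
51 1.599 3-row mean: dy -2.38 dz -0.66
54 1.698 3-row mean: dy -2.44 dz -0.43
57 1.797 3-row mean: dy -2.47 dz -0.18
60 1.896 3-row mean: dy -2.47 dz 0.06
63 1.995 3-row mean: dy -2.45 dz 0.31
66 2.094 3-row mean: dy -2.41 dz 0.55
69 2.193 3-row mean: dy -2.35 dz 0.78
72 2.292 3-row mean: dy -2.26 dz 1.01
```

```bash
python3 -m pendant '[{"dx":0,"dy":0.0005,"dz":-0.0012,"rx":0,"ry":0,"rz":0,"hand":0.015},{"dx":0,"dy":0.0009,"dz":-0.0023,"rx":0,"ry":0,"rz":0,"hand":0.015},{"dx":0,"dy":0.0009,"dz":-0.0023,"rx":0,"ry":0,"rz":0,"hand":0.015},{"dx":0,"dy":0.0007,"dz":-0.0024,"rx":0,"ry":0,"rz":0,"hand":0.015},{"dx":0,"dy":0.0007,"dz":-0.0024,"rx":0,"ry":0,"rz":0,"hand":0.015},{"dx":0,"dy":0.0007,"dz":-0.0024,"rx":0,"ry":0,"rz":0,"hand":0.015},{"dx":0,"dy":0.0005,"dz":-0.0024,"rx":0,"ry":0,"rz":0,"hand":0.015},{"dx":0,"dy":0.0005,"dz":-0.0024,"rx":0,"ry":0,"rz":0,"hand":0.015},{"dx":0,"dy":0.0004,"dz":-0.0024,"rx":0,"ry":0,"rz":0,"hand":0.015},{"dx":0,"dy":0.0002,"dz":-0.0025,"rx":0,"ry":0,"rz":0,"hand":0.015},{"dx":0,"dy":0.0002,"dz":-0.0025,"rx":0,"ry":0,"rz":0,"hand":0.015},{"dx":0,"dy":0.0002,"dz":-0.0025,"rx":0,"ry":0,"rz":0,"hand":0.015}]'>/dev/null; python3 plan.py
```

```text
t 9.1 press mm [-117.4  -61.1  184.4] F [1.5 4.1 4.8] w 22.7 g 58.7 toolX [ 1.    -0.001  0.004] toolZ [ 0.004  0.002 -1.   ] q6 1.53
crank 0.288 r 74.2
```

```bash
python3 -m pendant '[{"dx":0,"dy":-0.0001,"dz":-0.0025,"rx":0,"ry":0,"rz":0,"hand":0.015},{"dx":0,"dy":-0.0001,"dz":-0.0025,"rx":0,"ry":0,"rz":0,"hand":0.015},{"dx":0,"dy":-0.0002,"dz":-0.0025,"rx":0,"ry":0,"rz":0,"hand":0.015},{"dx":0,"dy":-0.0003,"dz":-0.0025,"rx":0,"ry":0,"rz":0,"hand":0.015},{"dx":0,"dy":-0.0004,"dz":-0.0025,"rx":0,"ry":0,"rz":0,"hand":0.015},{"dx":0,"dy":-0.0004,"dz":-0.0024,"rx":0,"ry":0,"rz":0,"hand":0.015},{"dx":0,"dy":-0.0005,"dz":-0.0024,"rx":0,"ry":0,"rz":0,"hand":0.015},{"dx":0,"dy":-0.0006,"dz":-0.0024,"rx":0,"ry":0,"rz":0,"hand":0.015},{"dx":0,"dy":-0.0007,"dz":-0.0024,"rx":0,"ry":0,"rz":0,"hand":0.015},{"dx":0,"dy":-0.0008,"dz":-0.0024,"rx":0,"ry":0,"rz":0,"hand":0.015},{"dx":0,"dy":-0.0008,"dz":-0.0024,"rx":0,"ry":0,"rz":0,"hand":0.015},{"dx":0,"dy":-0.0009,"dz":-0.0023,"rx":0,"ry":0,"rz":0,"hand":0.015}]'>/dev/null; python3 plan.py
```

```text
t 10.1 press mm [-117.5  -57.   212.7] F [5.6 1.2 3.8] w 22.7 g 58.6 toolX [ 1.    -0.     0.003] toolZ [ 0.003 -0.002 -1.   ] q6 1.55
crank 0.676 r 73.9
```

```bash
python3 -m pendant '[{"dx":0.0003,"dy":-0.0009,"dz":-0.0023,"rx":0,"ry":0,"rz":0,"hand":0.015},{"dx":0.0003,"dy":-0.001,"dz":-0.0023,"rx":0,"ry":0,"rz":0,"hand":0.015},{"dx":0.0002,"dy":-0.001,"dz":-0.0022,"rx":0,"ry":0,"rz":0,"hand":0.015},{"dx":0,"dy":-0.0011,"dz":-0.0022,"rx":0,"ry":0,"rz":0,"hand":0.015},{"dx":0,"dy":-0.0012,"dz":-0.0022,"rx":0,"ry":0,"rz":0,"hand":0.015},{"dx":0,"dy":-0.0013,"dz":-0.0021,"rx":0,"ry":0,"rz":0,"hand":0.015},{"dx":0,"dy":-0.0014,"dz":-0.0021,"rx":0,"ry":0,"rz":0,"hand":0.015},{"dx":0,"dy":-0.0014,"dz":-0.002,"rx":0,"ry":0,"rz":0,"hand":0.015},{"dx":0,"dy":-0.0015,"dz":-0.002,"rx":0,"ry":0,"rz":0,"hand":0.015},{"dx":0,"dy":-0.0015,"dz":-0.0019,"rx":0,"ry":0,"rz":0,"hand":0.015},{"dx":0,"dy":-0.0016,"dz":-0.0019,"rx":0,"ry":0,"rz":0,"hand":0.015},{"dx":0,"dy":-0.0017,"dz":-0.0018,"rx":0,"ry":0,"rz":0,"hand":0.015}]'>/dev/null; python3 plan.py
```

```text
t 11.1 press mm [-117.5  -42.2  237.7] F [ 3.8 -3.2  5.1] w 22.8 g 58.8 toolX [ 1.    -0.     0.001] toolZ [ 0.001 -0.003 -1.   ] q6 1.58
crank 1.073 r 73.6
```

```bash
python3 -m pendant '[{"dx":0.0002,"dy":-0.0015,"dz":-0.002,"rx":0,"ry":0,"rz":0,"hand":0.015},{"dx":0.0002,"dy":-0.0016,"dz":-0.0019,"rx":0,"ry":0,"rz":0,"hand":0.015},{"dx":0.0002,"dy":-0.0017,"dz":-0.0018,"rx":0,"ry":0,"rz":0,"hand":0.015},{"dx":0,"dy":-0.0019,"dz":-0.0017,"rx":0,"ry":0,"rz":0,"hand":0.015},{"dx":0,"dy":-0.0019,"dz":-0.0016,"rx":0,"ry":0,"rz":0,"hand":0.015},{"dx":0,"dy":-0.002,"dz":-0.0015,"rx":0,"ry":0,"rz":0,"hand":0.015},{"dx":0,"dy":-0.0021,"dz":-0.0014,"rx":0,"ry":0,"rz":0,"hand":0.015},{"dx":0,"dy":-0.0021,"dz":-0.0014,"rx":0,"ry":0,"rz":0,"hand":0.015},{"dx":0,"dy":-0.0021,"dz":-0.0013,"rx":0,"ry":0,"rz":0,"hand":0.015},{"dx":0,"dy":-0.0022,"dz":-0.0012,"rx":0,"ry":0,"rz":0,"hand":0.015},{"dx":0,"dy":-0.0022,"dz":-0.0012,"rx":0,"ry":0,"rz":0,"hand":0.015},{"dx":0,"dy":-0.0022,"dz":-0.0011,"rx":0,"ry":0,"rz":0,"hand":0.015}]'>/dev/null; python3 plan.py
```

```text
t 12.1 press mm [-117.4  -18.7  255.6] F [ 5.  -5.2  4. ] w 22.9 g 58.8 toolX [ 1. -0.  0.] toolZ [ 0.    -0.004 -1.   ] q6 1.63
crank 1.476 r 73.7
```

```bash
python3 -m pendant '[{"dx":0.0003,"dy":-0.0022,"dz":-0.0012,"rx":0,"ry":0,"rz":0,"hand":0.015},{"dx":0.0003,"dy":-0.0022,"dz":-0.0011,"rx":0,"ry":0,"rz":0,"hand":0.015},{"dx":0.0002,"dy":-0.0023,"dz":-0.001,"rx":0,"ry":0,"rz":0,"hand":0.015},{"dx":0,"dy":-0.0023,"dz":-0.0008,"rx":0,"ry":0,"rz":0,"hand":0.015},{"dx":0,"dy":-0.0024,"dz":-0.0007,"rx":0,"ry":0,"rz":0,"hand":0.015},{"dx":0,"dy":-0.0024,"dz":-0.0006,"rx":0,"ry":0,"rz":0,"hand":0.015},{"dx":0,"dy":-0.0024,"dz":-0.0005,"rx":0,"ry":0,"rz":0,"hand":0.015},{"dx":0,"dy":-0.0024,"dz":-0.0004,"rx":0,"ry":0,"rz":0,"hand":0.015},{"dx":0,"dy":-0.0024,"dz":-0.0003,"rx":0,"ry":0,"rz":0,"hand":0.015},{"dx":0,"dy":-0.0024,"dz":-0.0002,"rx":0,"ry":0,"rz":0,"hand":0.015},{"dx":0,"dy":0,"dz":0,"rx":0,"ry":0,"rz":0,"hand":0.015}]'>/dev/null; python3 plan.py
```

```text
t 13.02 press mm [-117.3    6.7  262.6] F [ 1.6 -3.4  7.5] w 23.2 g 59.1 toolX [ 1.     0.    -0.001] toolZ [-0.001  0.    -1.   ] q6 1.67
crank 1.834 r 73.9
```

```bash
cat > chk.py <<'E'
import sys
from plan import *
k,r=ang(); a=3.491-k; F=M.T@manip.get_state()['contact_force']
ft=F[1]*np.sin(a)-F[2]*np.cos(a); fr=F[1]*np.cos(a)+F[2]*np.sin(a)
print('t',round(manip.get_state()['clock'],2),'crank',round(k,3),'r',round(r,1),'Ft',round(ft,1),'Fr',round(fr,1),'Fx',round(F[0],1))
sys.exit(ft<-float(sys.argv[1]))
E
python3 chk.py 9
python3 -m pendant '[{"dx":0,"dy":-0.0013,"dz":-0.0003,"rx":0,"ry":0,"rz":0,"hand":0.015},{"dx":0,"dy":-0.0013,"dz":-0.0003,"rx":0,"ry":0,"rz":0,"hand":0.015},{"dx":0,"dy":-0.0014,"dz":-0.0003,"rx":0,"ry":0,"rz":0,"hand":0.015},{"dx":0,"dy":0,"dz":0,"rx":0,"ry":0,"rz":0,"hand":0.015}]'>/dev/null; python3 chk.py 5.5 &&
python3 -m pendant '[{"dx":0,"dy":-0.0013,"dz":-0.0001,"rx":0,"ry":0,"rz":0,"hand":0.015},{"dx":0,"dy":-0.0013,"dz":0,"rx":0,"ry":0,"rz":0,"hand":0.015},{"dx":0,"dy":-0.0014,"dz":0,"rx":0,"ry":0,"rz":0,"hand":0.015},{"dx":0,"dy":0,"dz":0,"rx":0,"ry":0,"rz":0,"hand":0.015}]'>/dev/null && python3 chk.py 5.5 &&
python3 -m pendant '[{"dx":0,"dy":-0.0013,"dz":0.0,"rx":0,"ry":0,"rz":0,"hand":0.015},{"dx":0,"dy":-0.0013,"dz":0.0001,"rx":0,"ry":0,"rz":0,"hand":0.015},{"dx":0,"dy":-0.0014,"dz":0.0001,"rx":0,"ry":0,"rz":0,"hand":0.015},{"dx":0,"dy":0,"dz":0,"rx":0,"ry":0,"rz":0,"hand":0.015}]'>/dev/null && python3 chk.py 5.5
```

```text
t 13.02 crank 1.834 r 73.9 Ft -2.8 Fr 7.8 Fx 1.6
t 13.35 crank 1.888 r 74.0 Ft -1.8 Fr 4.8 Fx 1.0False
False
```

```bash
sed -i 's/sys.exit(ft<\(.*\))$/sys.exit(int(ft<\1))/' chk.py
python3 chk.py 9 &&
python3 -m pendant '[{"dx":0,"dy":-0.0013,"dz":-0.0001,"rx":0,"ry":0,"rz":0,"hand":0.015},{"dx":0,"dy":-0.0013,"dz":-0.0001,"rx":0,"ry":0,"rz":0,"hand":0.015},{"dx":0,"dy":-0.0014,"dz":-0.0001,"rx":0,"ry":0,"rz":0,"hand":0.015},{"dx":0,"dy":0,"dz":0,"rx":0,"ry":0,"rz":0,"hand":0.015}]'>/dev/null && python3 chk.py 5 &&
python3 -m pendant '[{"dx":0,"dy":-0.0013,"dz":0.0,"rx":0,"ry":0,"rz":0,"hand":0.015},{"dx":0,"dy":-0.0013,"dz":0,"rx":0,"ry":0,"rz":0,"hand":0.015},{"dx":0,"dy":-0.0014,"dz":0,"rx":0,"ry":0,"rz":0,"hand":0.015},{"dx":0,"dy":0,"dz":0,"rx":0,"ry":0,"rz":0,"hand":0.015}]'>/dev/null && python3 chk.py 5
```

```text
t 13.35 crank 1.888 r 74.0 Ft -1.8 Fr 4.8 Fx 1.0
t 13.68 crank 1.942 r 74.1 Ft -1.4 Fr 4.2 Fx 0.5
t 14.02 crank 1.996 r 74.2 Ft -2.6 Fr 3.3 Fx 0.0
```

```bash

python3 -m pendant '[{"dx":0,"dy":-0.001,"dz":0,"rx":0,"ry":0,"rz":0,"hand":0.015},{"dx":0,"dy":-0.001,"dz":0.0001,"rx":0,"ry":0,"rz":0,"hand":0.015},{"dx":0,"dy":-0.001,"dz":0.0001,"rx":0,"ry":0,"rz":0,"hand":0.015},{"dx":0,"dy":0,"dz":0,"rx":0,"ry":0,"rz":0,"hand":0.015}]'>/dev/null && python3 chk.py 4.3 &&
python3 -m pendant '[{"dx":0,"dy":-0.001,"dz":0.0001,"rx":0,"ry":0,"rz":0,"hand":0.015},{"dx":0,"dy":-0.001,"dz":0.0001,"rx":0,"ry":0,"rz":0,"hand":0.015},{"dx":0,"dy":-0.001,"dz":0.0001,"rx":0,"ry":0,"rz":0,"hand":0.015},{"dx":0,"dy":0,"dz":0,"rx":0,"ry":0,"rz":0,"hand":0.015}]'>/dev/null && python3 chk.py 4.3 &&
python3 -m pendant '[{"dx":0,"dy":-0.001,"dz":0.0001,"rx":0,"ry":0,"rz":0,"hand":0.015},{"dx":0,"dy":-0.001,"dz":0.0002,"rx":0,"ry":0,"rz":0,"hand":0.015},{"dx":0,"dy":-0.001,"dz":0.0002,"rx":0,"ry":0,"rz":0,"hand":0.015},{"dx":0,"dy":0,"dz":0,"rx":0,"ry":0,"rz":0,"hand":0.015}]'>/dev/null && python3 chk.py 4.3 &&
python3 -m pendant '[{"dx":0,"dy":-0.001,"dz":0.0002,"rx":0,"ry":0,"rz":0,"hand":0.015},{"dx":0,"dy":-0.001,"dz":0.0002,"rx":0,"ry":0,"rz":0,"hand":0.015},{"dx":0,"dy":-0.001,"dz":0.0002,"rx":0,"ry":0,"rz":0,"hand":0.015},{"dx":0,"dy":0,"dz":0,"rx":0,"ry":0,"rz":0,"hand":0.015}]'>/dev/null && python3 chk.py 4.3
```

```text
t 14.35 crank 2.034 r 74.3 Ft -1.7 Fr 2.2 Fx -0.7
t 14.68 crank 2.074 r 74.3 Ft -2.4 Fr -0.0 Fx -2.2
t 15.02 crank 2.115 r 74.4 Ft -1.9 Fr -0.6 Fx -2.6
t 15.35 crank 2.156 r 74.5 Ft -1.9 Fr -0.4 Fx -3.2
```

```bash

python3 -m pendant '[{"dx":-0.0003,"dy":-0.001,"dz":0.0002,"rx":0,"ry":0,"rz":0,"hand":0.015},{"dx":0,"dy":-0.001,"dz":0.0003,"rx":0,"ry":0,"rz":0,"hand":0.015},{"dx":0,"dy":-0.001,"dz":0.0003,"rx":0,"ry":0,"rz":0,"hand":0.015},{"dx":0,"dy":0,"dz":0,"rx":0,"ry":0,"rz":0,"hand":0.015}]'>/dev/null && python3 chk.py 4 &&
python3 -m pendant '[{"dx":-0.0002,"dy":-0.001,"dz":0.0003,"rx":0,"ry":0,"rz":0,"hand":0.015},{"dx":0,"dy":-0.001,"dz":0.0003,"rx":0,"ry":0,"rz":0,"hand":0.015},{"dx":0,"dy":-0.0009,"dz":0.0003,"rx":0,"ry":0,"rz":0,"hand":0.015},{"dx":0,"dy":0,"dz":0,"rx":0,"ry":0,"rz":0,"hand":0.015}]'>/dev/null && python3 chk.py 4 &&
python3 -m pendant '[{"dx":0,"dy":-0.0009,"dz":0.0003,"rx":0,"ry":0,"rz":0,"hand":0.015},{"dx":0,"dy":-0.001,"dz":0.0003,"rx":0,"ry":0,"rz":0,"hand":0.015},{"dx":0,"dy":-0.0009,"dz":0.0004,"rx":0,"ry":0,"rz":0,"hand":0.015},{"dx":0,"dy":0,"dz":0,"rx":0,"ry":0,"rz":0,"hand":0.015}]'>/dev/null && python3 chk.py 4 &&
python3 -m pendant '[{"dx":0,"dy":-0.0009,"dz":0.0004,"rx":0,"ry":0,"rz":0,"hand":0.015},{"dx":0,"dy":-0.0009,"dz":0.0004,"rx":0,"ry":0,"rz":0,"hand":0.015},{"dx":0,"dy":-0.0009,"dz":0.0004,"rx":0,"ry":0,"rz":0,"hand":0.015},{"dx":0,"dy":0,"dz":0,"rx":0,"ry":0,"rz":0,"hand":0.015}]'>/dev/null && python3 chk.py 4
```

```text
t 15.68 crank 2.197 r 74.5 Ft -1.4 Fr -2.4 Fx -2.3
t 16.02 crank 2.237 r 74.6 Ft -1.5 Fr -3.9 Fx -1.4
t 16.35 crank 2.277 r 74.7 Ft -1.5 Fr -3.3 Fx -1.0
t 16.68 crank 2.317 r 74.7 Ft -1.0 Fr -1.7 Fx -0.2
```

```bash

python3 -m pendant '[{"dx":0,"dy":-0.0009,"dz":0.0004,"rx":0,"ry":0,"rz":0,"hand":0.015},{"dx":0,"dy":-0.0009,"dz":0.0004,"rx":0,"ry":0,"rz":0,"hand":0.015},{"dx":0,"dy":-0.0009,"dz":0.0004,"rx":0,"ry":0,"rz":0,"hand":0.015},{"dx":0,"dy":0,"dz":0,"rx":0,"ry":0,"rz":0,"hand":0.015}]'>/dev/null && python3 chk.py 3.7 &&
python3 -m pendant '[{"dx":0,"dy":-0.0009,"dz":0.0004,"rx":0,"ry":0,"rz":0,"hand":0.015},{"dx":0,"dy":-0.0009,"dz":0.0005,"rx":0,"ry":0,"rz":0,"hand":0.015},{"dx":0,"dy":-0.0009,"dz":0.0005,"rx":0,"ry":0,"rz":0,"hand":0.015},{"dx":0,"dy":0,"dz":0,"rx":0,"ry":0,"rz":0,"hand":0.015}]'>/dev/null && python3 chk.py 3.7 &&
python3 -m pendant '[{"dx":0,"dy":-0.0009,"dz":0.0005,"rx":0,"ry":0,"rz":0,"hand":0.015},{"dx":0,"dy":-0.0009,"dz":0.0005,"rx":0,"ry":0,"rz":0,"hand":0.015},{"dx":0,"dy":-0.0009,"dz":0.0005,"rx":0,"ry":0,"rz":0,"hand":0.015},{"dx":0,"dy":0,"dz":0,"rx":0,"ry":0,"rz":0,"hand":0.015}]'>/dev/null && python3 chk.py 3.7
```

```text
t 17.02 crank 2.357 r 74.7 Ft -1.3 Fr -1.0 Fx -0.7
t 17.35 crank 2.399 r 74.7 Ft -1.2 Fr -0.6 Fx -0.4
t 17.68 crank 2.441 r 74.7 Ft -1.4 Fr 0.8 Fx -0.6
```

```bash

python3 -m pendant '[{"dx":0,"dy":-0.0009,"dz":0.0005,"rx":0,"ry":0,"rz":0,"hand":0.015},{"dx":0,"dy":-0.0009,"dz":0.0005,"rx":0,"ry":0,"rz":0,"hand":0.015},{"dx":0,"dy":0,"dz":0,"rx":0,"ry":0,"rz":0,"hand":0.015}]'>/dev/null && python3 chk.py 3.5 &&
python3 -m pendant '[{"dx":0,"dy":-0.0008,"dz":0.0005,"rx":0,"ry":0,"rz":0,"hand":0.015},{"dx":0,"dy":-0.0009,"dz":0.0006,"rx":0,"ry":0,"rz":0,"hand":0.015},{"dx":0,"dy":0,"dz":0,"rx":0,"ry":0,"rz":0,"hand":0.015}]'>/dev/null && python3 chk.py 3.5 &&
python3 -m pendant '[{"dx":0,"dy":-0.0008,"dz":0.0005,"rx":0,"ry":0,"rz":0,"hand":0.015},{"dx":0,"dy":-0.0008,"dz":0.0006,"rx":0,"ry":0,"rz":0,"hand":0.015},{"dx":0,"dy":0,"dz":0,"rx":0,"ry":0,"rz":0,"hand":0.015}]'>/dev/null && python3 chk.py 3.5 &&
python3 -m pendant '[{"dx":0,"dy":-0.0008,"dz":0.0006,"rx":0,"ry":0,"rz":0,"hand":0.015},{"dx":0,"dy":-0.0008,"dz":0.0006,"rx":0,"ry":0,"rz":0,"hand":0.015},{"dx":0,"dy":0,"dz":0,"rx":0,"ry":0,"rz":0,"hand":0.015}]'>/dev/null && python3 chk.py 3.5
```

```text
t 17.93 crank 2.468 r 74.7 Ft -1.7 Fr 1.5 Fx -0.3
t 18.18 crank 2.495 r 74.7 Ft -0.4 Fr 2.4 Fx -0.6
t 18.43 crank 2.521 r 74.7 Ft -1.1 Fr 3.2 Fx 0.4
t 18.68 crank 2.549 r 74.7 Ft -1.5 Fr 4.1 Fx 0.0
```

```bash

python3 -m pendant '[{"dx":0,"dy":-0.0009,"dz":0.0005,"rx":0,"ry":0,"rz":0,"hand":0.015},{"dx":0,"dy":-0.0009,"dz":0.0004,"rx":0,"ry":0,"rz":0,"hand":0.015},{"dx":0,"dy":0,"dz":0,"rx":0,"ry":0,"rz":0,"hand":0.015}]'>/dev/null && python3 chk.py 3.5 &&
python3 -m pendant '[{"dx":0,"dy":-0.0008,"dz":0.0006,"rx":0,"ry":0,"rz":0,"hand":0.015},{"dx":0,"dy":-0.0008,"dz":0.0006,"rx":0,"ry":0,"rz":0,"hand":0.015},{"dx":0,"dy":0,"dz":0,"rx":0,"ry":0,"rz":0,"hand":0.015}]'>/dev/null && python3 chk.py 3.5 &&
python3 -m pendant '[{"dx":0,"dy":-0.0008,"dz":0.0006,"rx":0,"ry":0,"rz":0,"hand":0.015},{"dx":0,"dy":-0.0008,"dz":0.0006,"rx":0,"ry":0,"rz":0,"hand":0.015},{"dx":0,"dy":0,"dz":0,"rx":0,"ry":0,"rz":0,"hand":0.015}]'>/dev/null && python3 chk.py 3.5; python3 - <<'E'
from look import *
s=cv2.resize(grab('scene','g')['frame'][180:280,140:265],(750,600),interpolation=2)
cv2.imwrite('pics/gc.png',s[:,:,::-1])
E
```

```text
t 18.93 crank 2.573 r 74.7 Ft -1.0 Fr 4.5 Fx -0.4
t 19.18 crank 2.6 r 74.8 Ft -2.1 Fr 3.2 Fx -0.5
t 19.43 crank 2.613 r 74.8 Ft -5.0 Fr 4.2 Fx 0.7
```

View pics/gc.png

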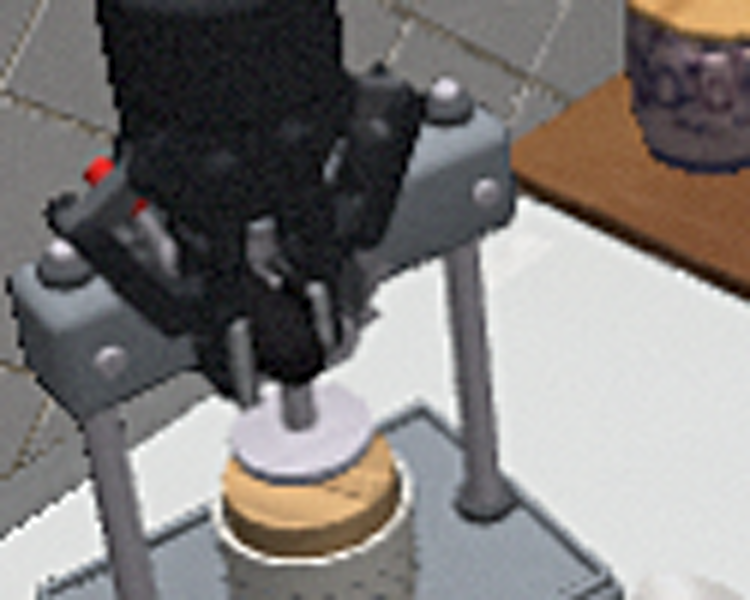

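Knob force jumped to −5 N (from a steady −1.5 N) with the motion stalling at crank ≈2.61. The barrel is on its stop, and the picture shows the plunger lifted clear of the follower. Next I settle, relieve the side load and release.

```bash

python3 -m pendant '[{"dx":0,"dy":-0.0003,"dz":-0.0005,"rx":0,"ry":0,"rz":0,"hand":0.015},{"dx":0,"dy":0,"dz":0,"rx":0,"ry":0,"rz":0,"hand":0.015},{"dx":0,"dy":0,"dz":0,"rx":0,"ry":0,"rz":0,"hand":0.015}]'>/dev/null; python3 chk.py 9;
python3 -m pendant '[{"dx":0,"dy":0,"dz":0,"rx":0,"ry":0,"rz":0,"hand":0.03},{"dx":0,"dy":0,"dz":0,"rx":0,"ry":0,"rz":0,"hand":0.045},{"dx":0,"dy":0,"dz":0,"rx":0,"ry":0,"rz":0,"hand":0.045},{"dx":0,"dy":0,"dz":0,"rx":0,"ry":0,"rz":0,"hand":0.045}]' >/dev/null; python3 chk.py 9
```

```text
t 19.73 crank 2.612 r 74.8 Ft -5.2 Fr 3.4 Fx 1.2
t 20.07 crank 2.63 r 74.7 Ft -0.1 Fr -0.0 Fx 0.1
```

```bash

python3 -m pendant '[{"dx":0,"dy":0,"dz":-0.01,"rx":0,"ry":0,"rz":0,"hand":0.045},{"dx":0,"dy":0,"dz":-0.02,"rx":0,"ry":0,"rz":0,"hand":0.045},{"dx":0,"dy":0,"dz":-0.03,"rx":0,"ry":0,"rz":0,"hand":0.045},{"dx":0,"dy":0,"dz":-0.03,"rx":0,"ry":0,"rz":0,"hand":0.045},{"dx":-0.02,"dy":0.03,"dz":-0.01,"rx":0,"ry":0,"rz":0,"hand":0.045},{"dx":-0.03,"dy":0.03,"dz":0,"rx":0,"ry":0,"rz":0,"hand":0.045},{"dx":-0.03,"dy":0.035,"dz":0,"rx":0,"ry":0,"rz":0,"hand":0.045},{"dx":-0.03,"dy":0.035,"dz":0,"rx":0,"ry":0,"rz":0,"hand":0.045},{"dx":-0.03,"dy":0.035,"dz":0,"rx":0,"ry":0,"rz":0,"hand":0.045},{"dx":0,"dy":0.02,"dz":0,"rx":0,"ry":0,"rz":0,"hand":0.045},{"dx":0,"dy":0,"dz":0,"rx":0,"ry":0,"rz":0,"hand":0.045},{"dx":0,"dy":0,"dz":0,"rx":0,"ry":0,"rz":0,"hand":0.045}]' >/dev/null; python3 where.py; python3 - <<'E'
from look import *
import numpy as np
s=grab('scene','h')['frame'][170:310,130:270]; t=grab('top','h')['frame'][130:240,150:290]
s=cv2.resize(s,(560,560),interpolation=2); t=cv2.resize(t,(240,190),interpolation=2)
o=np.zeros((560,800,3),np.uint8); o[:,:560]=s;o[:190,560:]=t
cv2.imwrite('pics/hc.png',o[:,:,::-1])
E
```

```text
t 21.07 press mm [-248.  -113.1  347.3] F [-0.2 -0.4 -0.2] w 44.9 g 0.0 toolX [ 1.    -0.003  0.002] toolZ [ 0.002  0.    -1.   ] q6 1.38
```

View pics/hc.png

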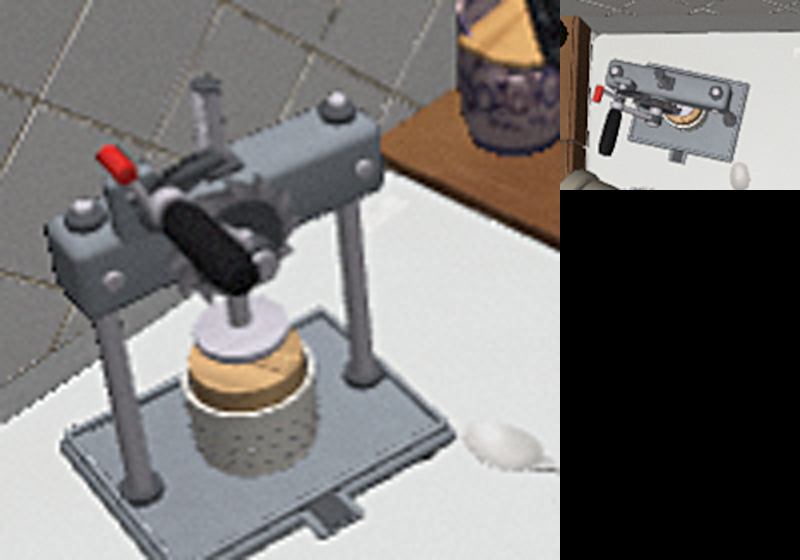

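The lever is at release (crop 117,163), the pawl is clear, the plunger is lifted off the follower, and the knob is at the upper left (crop 210,245).

```bash
python3 - <<'E'
from geo import *; from where import *
S,T=manip.get_image('scene'),manip.get_image('top')
ks=blobs(S['frame'],'blk',(165,212,200,248)); kt=blobs(T['frame'],'blk',(168,188,188,225))
rs=blobs(S['frame'],'red',(145,195,185,225)); rt=blobs(T['frame'],'red',(165,170,185,200))
for a,b in((ks,kt),(rs,rt)):
    p,e=tri(S,a[0][1],T,b[0][1]); print(a[0][0],b[0][0],np.round(P(p)*1e3,1),round(e*1e3,1))
p=None
for k in(2.5,2.55,2.6,2.65): print(k,round(13+75*np.cos(3.491-k),1),round(210+75*np.sin(3.491-k),1))
E
```

```text
301 208 [-103.1   59.7  266. ] 0.9
58 35 [-53.4  80.8 303. ] 0.3
2.5 54.1 272.7
2.55 57.2 270.6
2.6 60.1 268.3
2.65 63.0 265.9
```

```bash
python3 -c "
from rig import manip
print(manip.sign_off())"
```

```text
the job is handed in; nothing more can be done
None
```

Job handed in at about 21 s: the lever is at release (0.70 rad), the pawl sprung clear after winding on about 0.10 rad, and the crank was eased back, held all the way, to the brass stop at about 2.6 rad, with about 5 N at the knob at the touch; nothing else was touched, and the verdict isn't shown.

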